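Put the seasonings back on their own mats

ROBOT

A 6-joint arm with a two-finger parallel gripper is mounted at the origin on a cart in front of the work surface, level with it; the furniture and walls round the work are solid. World frame = base frame: x ahead of the robot, y to its left, z up, the work surface at z = 0. Lengths are in m, angles in rad, forces in N, time in s.
With the tool pointing down it reaches from about 0.325 to 0.9 m from the base axis. Payload 6.1 kg.
Tool frame: the origin (TCP) lies on the centre line of the jaws, within the pads' length; the fingertips stand 14 mm ahead of it and the grasp point (between the pads) lies 5 mm behind it (manip.tips_ahead is the distance from the TCP to the fingertips, in m); z points along the fingers, y is the line along which they close (so a half turn about z gives the same grasp; the last joint's range is limited). The gripper opens to 87 mm and grips with 3 to 60 N. Pads are 19 mm wide; open, the fingers measure 117 mm over their backs; the gripper's body (75 mm by 190 mm) begins 51 mm behind the grasp point.
Start: joints at [1.018, 0.22, 1.526, -0, 1.395, -0.126], TCP at [0.259, 0.569, 0.237] pointing down, gripper open.
Joint ranges: [-2.98, 2.98], [-0.91, 2.08], [0.09, 2.57], [-1.24, 4.39], [0.2, 2.65], [-2.68, 2.68]. Speed limits (rad/s): [2.57, 2.57, 3.01, 3.14, 3.14, 3.14].

INTERFACE

Orientations are given as [roll, pitch, yaw] about the fixed x, y, z axes, in that order (R = Rz(yaw) Ry(pitch) Rx(roll)).
In Python, from workcell import manip gives the robot as it stands.
- The arm moves only by the tool carry_out, never from a script. Its argument "series" is one flat list of numbers, 6 for each row, row after row: the shift along the tool's x, y, z in units of 40 cm (1.0 is 40 cm), then the turn, a rotation vector about the tool's x, y, z in units of 2 rad (1.0 is 2 rad). A call has 1 to 20 rows; each row shifts and turns the commanded pose from where the row before left it, along the tool's axes as they then stand; what a row does not reach is not made up. A row lasts 1/10 s, in which the tool goes at most 50 mm and 8.59 degrees, less where a joint would pass 70% of its speed; a pose out of reach is approached as far as the arm can. A call with a number of a shift or a turn outside -1 to 1 is refused whole. A call with a gripper value outside its range is refused whole. "fingers" is the opening, from 0 (shut) to 1 (fully open), set as the call begins (left out, the last holds). The fingers move at their own pace and stop on an object; "newtons" is the grip in N (left out, the last holds). Time passes only in rows, so rows that do not move let the fingers close. It gives the time, the measured TCP pose, the force, the opening and the grip force at its end, in the units of the state.
- manip.sense(): the state, without advancing time (a new reading comes with each control period).
- manip.grab_frame(name): name is "side" or "top" or "wrist"; returns a dict with "color" (400x640x3 uint8, red, green, blue), "z_map" (400x640 float32, m along the optical axis (not along the pixel's ray), 0 where there is no reading), "fov_y" (degrees; the focal length in pixels is half the picture's height over the tangent of half this angle, whatever the lens; pixels are square), "cx", "cy" (the principal point, pixels), "rvec" (rotation vector, rad) and "tvec" (3), from world to camera coordinates, as OpenCV has them. Camera axes: x right, y down, z forward; pixel columns grow to the right and rows downward; lengths in m; the calibration is good to about 2 mm. A picture is of the moment at which its call begins.
- manip.job_done(): hands the job in; it is judged then, once.
The state is a dict: "t": time; "joints": joint angles; "qvel": joint speeds; "tau": joint torques, N m; "eef_pos": TCP position; "eef_rot": TCP orientation; "wrist_force": force on the tool from outside, world axes, zero at the start; "ft_torque": the same for the moment, N m; "gripper_width": finger opening in m; "gripper_force": force on a finger pad.
Only numpy, scipy, OpenCV 4.12 (cv2) and the standard library are available. Lean on these libraries where they do the work, as an engineer would, in place of code of your own. Each camera call takes 0.05 s, during which the arm holds its last target. There are 200 camera calls.

TASK

The wooden mill, the glass shaker and the small white carton have been put on one another's cork mats. Sort them out so that the mill stands in the middle of the round mat, the shaker in the middle of the square mat and the carton lies flat in the middle of the oblong mat, lengthwise along it; the empty little board with the handle is there for parking one meanwhile. Keep them all upright, and leave the tea light and the clothes peg where they are.

Things in the scene. Friction and masses are not known exactly. Their poses are not given: they have to be found in the camera images.
- mill: tall turned wooden mill, upright, 170 mm high, loose. Origin at the centre of its underside, z up. Round body at most 58 mm across up to 122 mm; above it a round head, 49 mm across at its widest about 141 mm above the underside, topped by a 12 mm wide steel button from 158 to 170 mm. Grip it at the head
- shaker: small round glass shaker with a grey domed top, upright, 90 mm high, loose. Body 44 mm across up to about 70 mm, the top 34 mm across. Origin at the centre of its underside, z up
- carton: small white cardboard carton, lying flat, loose, rigid: 39 mm along its x, 59 mm along its y, 17 mm high. Origin at the centre of its underside, z up
- round_mat: round cork mat, 92 mm across, the mill's place; fixed to the worktop, 6 mm thick; origin at the centre of its underside, on the worktop, z up
- square_mat: square cork mat, 80 x 80 mm, the shaker's place; fixed to the worktop, 6 mm thick; origin at the centre of its underside, on the worktop, z up
- oblong_mat: oblong cork mat, 56 mm along its x, 100 mm along its y, the carton's place; fixed to the worktop, 6 mm thick; origin at the centre of its underside, on the worktop, z up
- spare_board: small pale wooden board, empty at the start: a square blade 84 x 84 mm with a handle that reaches 103 mm from the blade's centre along the board's +x; fixed to the worktop, 6 mm thick; origin at the centre of the blade's underside, z up. The mats and this board form a row across the worktop in any order, about 130 mm apart: fingers closing fore and aft keep the gripper clear of the tall mill
- tea_light: tea light in a metal cup, 38 mm across, 15 mm high, at the front edge of the worktop, loose, to be left alone; origin at the centre of its underside
- peg: wooden clothes peg, 15 x 72 x 12 mm, lying behind the row, loose, to be left alone; origin at the centre of its underside

How it is judged:
At the end, for the whole second after the job is handed in: Mill on the round mat, shaker on the square mat, carton on the oblong mat: each resting on it, centres within 15 mm, tilted under 0.1 rad, the carton's long side within 0.25 rad of the mat's; all released and at rest (horizontal distance between mill and round_mat below 0.015 m and z of mill in the frame of round_mat between 0.003 and 0.01 m and angle between each of mill, shaker, carton's own z axis and vertical below 0.1 rad and linear speed of each of mill, shaker, carton below 0.02 m/s and contact force between each of mill, shaker, carton and the fingers below 0.05 N and horizontal distance between shaker and square_mat below 0.015 m and z of shaker in the frame of square_mat between 0.003 and 0.01 m and horizontal distance between carton and oblong_mat below 0.015 m and z of carton in the frame of oblong_mat between 0.003 and 0.01 m and angle between the y axis of carton and the y axis of oblong_mat, either way round below 0.25 rad); the robot touches nothing.
It fails at once if the mill is tipped over (more than 0.7 rad) (angle between mill's own z axis and vertical above 0.7 rad).
It fails at once if the shaker is tipped over (more than 0.7 rad) (angle between shaker's own z axis and vertical above 0.7 rad).
It fails at once if the carton is tipped over (more than 0.7 rad) (angle between carton's own z axis and vertical above 0.7 rad).
It fails at once if the tea light is pushed more than 20 mm from where it was (distance of tea_light from where it was at the start of the episode above 0.02 m).
It fails at once if the clothes peg is pushed more than 20 mm from where it was (distance of peg from where it was at the start of the episode above 0.02 m).
It also fails if it takes over 125 s, if anything falls off the work surface, if the arm or the gripper's body presses on something with over 40 N, if the wrist force passes 120 N, or if a joint passes its speed limit or range.

## Working session

There is one attempt and no reset: what is moved stays moved. The work goes in short steps, Python scripts to look and compute and a tool call to move; the robot and the scene stay as the last step left them, time stands still between calls to the robot, and variables do not carry over. Pictures are saved under pics/ and viewed, at most 14 in all, crops included, and the job is handed in when it is done.

Besides the shell and the picture viewer there is one more tool, called as name(argument=value, ...), one argument or row to a line, values as JSON. carry_out: Moves the arm, as the interface text tells. Shifts and turns lie within -1 to 1; 1 stands for 40 cm of shift or 2 rad of turn. Its arguments: {"type":"object","properties":{"series":{"type":"array"},"fingers":{"type":"number"},"newtons":{"type":"number"}},"required":["series"]}

```bash
mkdir -p pics; ls; cat > h.py <<'E'
import numpy as np, cv2
from workcell import manip
def grab(n):
    f=manip.grab_frame(n); return f
def pts(f):
    h,w=f["z_map"].shape; fl=h/2/np.tan(np.radians(f["fov_y"])/2)
    u,v=np.meshgrid(np.arange(w),np.arange(h)); z=f["z_map"]
    P=np.stack([(u-f["cx"])/fl*z,(v-f["cy"])/fl*z,z],-1)
    R=cv2.Rodrigues(np.array(f["rvec"],float))[0]
    return (P-np.array(f["tvec"]).ravel())@R   # world
def save(f,n): cv2.imwrite("pics/"+n,f["color"][...,::-1])
E
python3 - <<'E'
from h import *
print(manip.sense())
for n in("top","side"):
    f=grab(n); save(f,n+"0.png"); np.savez(n+"0.npz",P=pts(f),c=f["color"],z=f["z_map"])
    print(n,f["fov_y"],f["cx"],f["cy"],f["rvec"],f["tvec"])
E
```

```text
pics
{'t': 0.0, 'joints': array([ 1.01788438e+00,  2.21253792e-01,  1.52758196e+00, -1.81520602e-05,
        1.39472365e+00, -1.26060300e-01]), 'qvel': array([-0.00149622,  0.00020707, -0.00049969,  0.00045252,  0.00174598,
        0.00014847]), 'tau': array([-9.69200555e-04, -4.94604528e+01, -3.87378860e+01,  6.99383765e-02,
        5.72971220e-02, -1.62821375e-04]), 'eef_pos': array([0.25842773, 0.56842021, 0.23543553]), 'eef_rot': array([-3.13963926e+00, -2.29549318e-04,  2.71474398e+00]), 'wrist_force': array([ 0.11989686, -0.40912226, -0.64561832]), 'ft_torque': array([-0.01803752,  0.05298569, -0.02277997]), 'gripper_force': 0.0, 'gripper_width': 0.08720102862742257}
top 42.37384597807494 318.3495064608471 198.39473212097093 [ 2.17711775 -2.21723654  0.086439  ] [0.02618313 0.54194162 0.84422681]
side 51.556296043190706 315.51090983270893 201.0696887740248 [ 0.25255093 -2.76749573  1.2578684 ] [0.55338616 0.09615923 0.82751166]
```

View pics/top0.png

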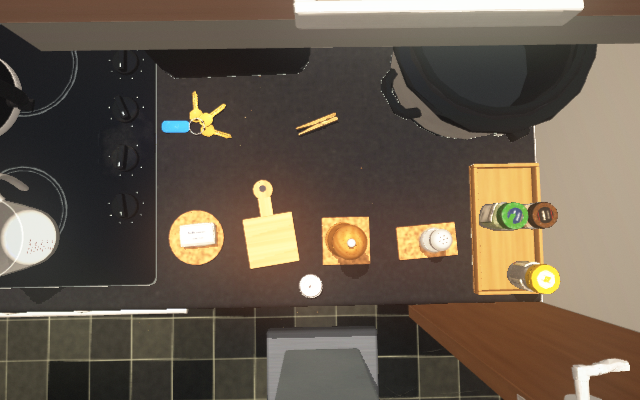

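View pics/side0.png

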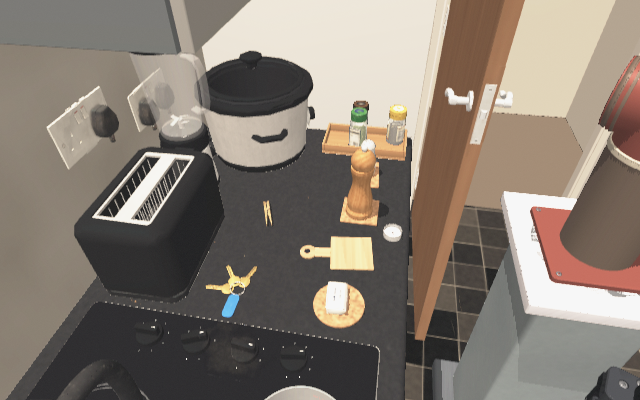

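The top view shows, from left to right:
- carton on the round mat (197,236)
- empty board (270,240)
- mill on the square mat (347,240)
- shaker on the oblong mat (427,240)
- tea light (311,286) and peg (317,124)

Next I measure their positions from the depth maps.

```bash
cat > m.py <<'E'
from h import *
def comp(P,mask,px):
    n,l,s,c=cv2.connectedComponentsWithStats(mask.astype(np.uint8),connectivity=4)
    return l==l[px[1],px[0]]
def rect(X): 
    r=cv2.minAreaRect((X[:,:2]*1000).astype(np.float32)); return [np.round(a,1) for a in r]
E
python3 - <<'E'
from m import *
d=np.load("top0.npz"); P=d["P"]; z=P[...,2]; c=d["c"].astype(int)
print("table z",np.median(z[150:200,300:380]),"tcp px?")
# plan outline of mats by colour (brown against dark)
brt=(c[...,0]>90)&(z<0.012)&(z>-0.01)
for n,px in dict(round=(175,240),board=(270,240),square=(330,260),oblong=(408,242),).items():
    m=comp(P,(c[...,0]>90)&(z<0.3)&(z>-.01),px); X=P[m]
    lo=X[X[:,2]<0.015]; print(n,m.sum(),rect(X[X[:,2]<0.015]), "z",np.median(lo[:,2]).round(4), cv2.minEnclosingCircle((lo[:,:2]*1000).astype(np.float32)))
    hi=X[X[:,2]>0.017]
    if len(hi)>20: print("  hi",rect(hi),hi[:,2].max(),len(hi))
m=comp(P,(z>0.015)&(z<.05),(197,236)); X=P[m]; X=X[X[:,2]>.019];print("carton",rect(X),X[:,2].max())
for n,px,a,b in(("mill",(347,240),.16,.18),("head",(347,240),.13,.18),("shaker",(437,238),.06,.12),("tea",(311,286),.008,.03),("peg",(317,124),.006,.03)):
    u,v=px; w=z[v-35:v+36,u-35:u+36]; X=P[v-35:v+36,u-35:u+36][(w>a)&(w<b)]
    print(n,len(X),X[:,2].max() if len(X) else 0,cv2.minEnclosingCircle((X[:,:2]*1000).astype(np.float32)) if len(X) else 0)
s=np.load("side0.npz");Q=s["P"].reshape(-1,3)
for n,lo,hi,x,y in(("mill",.13,.155,None,None),("millbody",.03,.1,0,0)):
    k=(Q[:,2]>lo)&(Q[:,2]<hi)&(abs(Q[:,0]-.46)<.12)&(abs(Q[:,1])<.2)
    print(n,k.sum(),Q[k].min(0),Q[k].max(0))
E
```

```text
table z 0.001220303709041126 tcp px?
round 17163 [array([475.5,  97. ]), array([342.9, 198.6]), np.float64(74.3)] z 0.0025 ((466.4361877441406, 98.7892837524414), 173.45140075683594)
  hi [array([443.5,  98.8]), array([294.1, 121.8]), np.float64(89.0)] 0.1795453722815292 2017
board 17163 [array([475.5,  97. ]), array([342.9, 198.6]), np.float64(74.3)] z 0.0025 ((466.4361877441406, 98.7892837524414), 173.45140075683594)
  hi [array([443.5,  98.8]), array([294.1, 121.8]), np.float64(89.0)] 0.1795453722815292 2017
square 17163 [array([475.5,  97. ]), array([342.9, 198.6]), np.float64(74.3)] z 0.0025 ((466.4361877441406, 98.7892837524414), 173.45140075683594)
  hi [array([443.5,  98.8]), array([294.1, 121.8]), np.float64(89.0)] 0.1795453722815292 2017
oblong 2131 [array([ 466.3, -165.3]), array([ 65.8, 113.1]), np.float64(6.0)] z 0.0068 ((467.5076904296875, -168.04074096679688), 60.32685852050781)
  hi [array([ 471.2, -166.4]), array([38.2, 40.7]), np.float64(48.2)] 0.09874269280074353 697
carton [array([486. , 216.4]), array([38.2, 57.4]), np.float64(2.3)] 0.03167395881996632
mill 513 0.1795453722815292 ((471.76544189453125, -24.660022735595703), 18.906991958618164)
head 971 0.1795453722815292 ((471.9356689453125, -24.23868179321289), 24.80565071105957)
shaker 488 0.09874269280074353 ((471.4493713378906, -168.65115356445312), 18.40932846069336)
tea 406 0.02481390757632148 ((438.02899169921875, 30.792865753173828), 58.90463638305664)
peg 302 0.016444602087010454 ((656.9301147460938, 8.002046585083008), 44.19674301147461)
mill 255 [ 0.44587055 -0.02899574  0.13002004] [0.49413653 0.00132085 0.15489365]
millbody 755 [ 0.44437628 -0.17892085  0.03014993] [0.49854501 0.00623212 0.09999837]
```

```bash
python3 - <<'E'
from m import *
d=np.load("top0.npz"); P=d["P"]; z=P[...,2]; c=d["c"].astype(int)
b=((c[...,0]-c[...,2]>45)&(z>-.005)&(z<.012)).astype(np.uint8)
b=cv2.morphologyEx(b,cv2.MORPH_OPEN,np.ones((3,3)))
for n,px,r in (("round",(196,237),34),("board",(271,240),32),("square",(346,241),32),("oblong",(427,240),34)):
    w=np.zeros_like(b); u,v=px; w[v-r:v+r,u-r:u+r]=1
    X=P[(b*w)>0]; print(n,len(X),rect(X),cv2.minEnclosingCircle((X[:,:2]*1000).astype(np.float32)),np.median(X[:,2]))
X=P[(z>.008)&(z<.03)&(np.hypot(P[...,0]-.40,P[...,1]-.03)<.04)];print("tea",np.median(X,0),len(X))
E
```

```text
round 1635 [array([481.7, 224. ]), array([93.4, 94.2]), np.float64(27.0)] ((480.4205627441406, 219.12039184570312), 52.26559066772461) 0.007013186629355414
board 3727 [array([475.3,  98.4]), array([107. , 106.6]), np.float64(89.1)] ((475.8773498535156, 98.8311767578125), 64.5669174194336) 0.006249507024721349
square 1126 [array([472. , -28.7]), array([83.3, 81.2]), np.float64(89.0)] ((472.15802001953125, -27.997379302978516), 56.35844802856445) 0.006771882066178876
oblong 1329 [array([ 468.6, -165.7]), array([ 57.8, 103.2]), np.float64(4.3)] ((469.5024108886719, -165.29910278320312), 56.98728561401367) 0.006918100549460199
tea [0.39671681 0.03131342 0.00944073] 266
```

```bash
python3 - <<'E'
from m import *
d=np.load("top0.npz"); P=d["P"]
for n,s in (("pot",np.s_[190:280,0:60]),("wallside",np.s_[50:75,150:310]),("tray",np.s_[165:295,470:560])):
    X=P[s].reshape(-1,3); X=X[X[:,2]>.03]; print(n,X.min(0).round(3),X.max(0).round(3),np.percentile(X,90,axis=0).round(3))
print(P[241,271],P[20:60:10,300])
X=P[...,:].reshape(-1,3); k=X[:,2]>.25; print("high",X[k].min(0),X[k].max(0))
E
```

```text
pot [0.433 0.031 0.03 ] [0.562 0.534 0.876] [0.531 0.489 0.136]
wallside [0.489 0.028 0.03 ] [0.779 0.271 0.876] [0.754 0.238 0.138]
tray [ 0.38  -0.379  0.03 ] [0.592 0.031 0.876] [ 0.523 -0.254  0.115]
[0.47279028 0.09684473 0.0071054 ] [[0.61128131 0.03440986 0.58233517]
 [0.64067984 0.03570914 0.49339005]
 [0.64047704 0.0361137  0.4733951 ]
 [0.75939479 0.04128883 0.11762117]]
high [ 0.48854908 -0.37961619  0.25012279] [0.71360684 0.24968658 0.87606628]
```

carry_out(
  series=[0,0,-0.03,0,0,0.0715,0,0,-0.03,0,0,0.0715,0,0,-0.03,0,0,0.0715,0,0,-0.03,0,0,0.0715,0,0,0,0,0,0.0715,0,0,0,0,0,0.0715,0,0,0,0,0,0.0715,0,0,0,0,0,0.0715],
  fingers=1,
  newtons=15,
)

```text
t: 0.9
eef_pos: [0.2585, 0.5687, 0.2839]
eef_rot: [-3.141, 0.001, 1.565]
wrist_force: [-0.2, 0.1, -0.8]
gripper_width: 0.0869
gripper_force: 0.0
```

carry_out(
  series=[-0.063,0.0407,0,0,0,0,-0.063,0.0407,0,0,0,0,-0.063,0.0407,0,0,0,0,-0.063,0.0407,0,0,0,0,-0.063,0.0407,0,0,0,0,-0.063,0.0407,0,0,0,0,-0.063,0.0407,0.05,0,0,0,-0.063,0.0407,0.05,0,0,0,-0.063,0.0407,0.05,0,0,0,-0.063,0.0407,0.05,0,0,0,-0.063,0.0407,0.05,0,0,0,-0.063,0.0407,0.05,0,0,0,-0.063,0.0407,0,0,0,0,-0.063,0.0407,0,0,0,0,0,0,0,0,0,0,0,0,0,0,0,0],
)

```text
t: 2.5
eef_pos: [0.4865, 0.2157, 0.1641]
eef_rot: [-3.141, -0.0, 1.569]
wrist_force: [-0.3, 0.7, -0.5]
gripper_width: 0.087
gripper_force: 0.0
```

```bash
python3 - <<'E'
from m import *
f=grab("wrist"); save(f,"w1.png"); P=pts(f); z=P[...,2]
m=(z>.017)&(z<.04)&(np.hypot(P[...,0]-.486,P[...,1]-.216)<.05); X=P[m]; print("carton",rect(X),np.median(X[:,2]))
c=f["color"].astype(int)
m=(c[...,0]-c[...,2]>45)&(z<.014)&(np.hypot(P[...,0]-.482,P[...,1]-.221)<.07); X=P[m]; print("mat",len(X),rect(X),cv2.minEnclosingCircle((X[:,:2]*1000).astype(np.float32)),np.median(X[:,2]))
s=manip.sense(); print(s["eef_pos"],s["eef_rot"])
E
```

```text
carton [array([485.6, 218.1]), array([38.5, 58.3]), np.float64(4.5)] 0.025220520697032657
mat 5965 [array([480.7, 210.5]), array([ 94.7, 118.6]), np.float64(1.6)] ((481.0058288574219, 209.6875457763672), 60.376285552978516) 0.006152760036734729
[0.48621484 0.21631765 0.16425302] [-3.14074568e+00 -2.36695276e-04  1.57024480e+00]
```

View pics/w1.png

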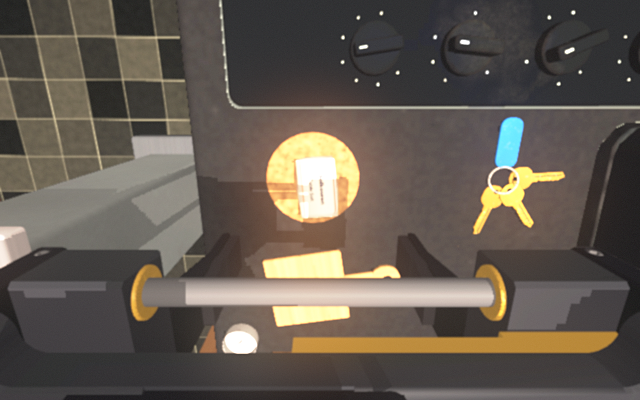

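The wrist view shows the carton at (317,187) on the round mat (313,177), turned by about 0.06 rad. I'll lower the arm and grip it.

carry_out(
  series=[0.004,-0.001,0.05,0,0,-0.03,0,0,0.06,0,0,0,0,0,0.06,0,0,0,0,0,0.06,0,0,0,0,0,0.05,0,0,0,0,0,0.04,0,0,0,0,0,0.02,0,0,0,0,0,0.01,0,0,0,0,0,0,0,0,0,0,0,0,0,0,0],
)

```text
t: 3.55
eef_pos: [0.4868, 0.2182, 0.0254]
eef_rot: [3.14, -0.0, 1.631]
wrist_force: [0.4, -0.1, 1.5]
gripper_width: 0.0869
gripper_force: 0.0
```

carry_out(
  series=[0,0,0,0,0,0,0,0,0,0,0,0,0,0,0,0,0,0,0,0,0,0,0,0,0,0,0,0,0,0,0,0,0,0,0,0,0,0,0,0,0,0,0,0,0,0,0,0],
  fingers=0,
  newtons=12,
)

```text
t: 4.35
eef_pos: [0.4862, 0.2177, 0.0245]
eef_rot: [-3.141, 0.0, 1.631]
wrist_force: [0.1, -0.4, -0.1]
gripper_width: 0.0392
gripper_force: 12.0
```

carry_out(
  series=[0,0,-0.03,0,0,0,0,0,-0.04,0,0,0,0,0,-0.03,0,0,0,-0.04,-0.007,0,0,0,0,-0.06,-0.01,0,0,0,0,-0.06,-0.01,0,0,0,0,-0.06,-0.01,0,0,0,0,-0.05,-0.01,0,0,0,0,-0.029,-0.006,0,0,0,0,0,0,0,0,0,0,0,0,0.03,0,0,0,0,0,0.03,0,0,0,0,0,0.02,0,0,0,0,0,0.01,0,0,0,0,0,0.009,0,0,0,0,0,0,0,0,0,0,0,0,0,0,0],
)

```text
t: 6.05
eef_pos: [0.4725, 0.0972, 0.025]
eef_rot: [3.141, -0.0, 1.631]
wrist_force: [1.0, -0.3, -1.0]
gripper_width: 0.0393
gripper_force: 12.0
```

carry_out(
  series=[0,0,0,0,0,0,0,0,0,0,0,0,0,0,0,0,0,0,0,0,0,0,0,0,0,0,0,0,0,0,0,0,0,0,0,0],
  fingers=0.9,
)

```text
t: 6.65
eef_pos: [0.4723, 0.0971, 0.025]
eef_rot: [3.141, 0.0, 1.631]
wrist_force: [0.0, 0.2, 0.3]
gripper_width: 0.0753
gripper_force: 0.0
```

carry_out(
  series=[0,0,-0.05,0,0,0,0,0,-0.08,0,0,0.03,0,0,-0.08,0,0,0,0,0,-0.08,0,0,0,0,0,-0.08,0,0,0,0,0,-0.08,0,0,0,0,0,-0.07,0,0,0,0,0,-0.04,0,0,0,0,0,0,0,0,0,0,0,0,0,0,0],
  fingers=1,
)

```text
t: 7.65
eef_pos: [0.4721, 0.0971, 0.2484]
eef_rot: [-3.141, 0.0, 1.571]
wrist_force: [0.4, 0.8, -0.5]
gripper_width: 0.087
gripper_force: 0.0
```

```bash
python3 - <<'E'
from m import *
f=grab("wrist"); save(f,"w2.png"); P=pts(f); z=P[...,2]; c=f["color"].astype(int)
np.savez("w2.npz",P=P,c=f["color"])
br=(c[...,0]-c[...,2]>45)
m=br&(z<.014)&(np.hypot(P[...,0]-.482,P[...,1]-.221)<.06); X=P[m]; print("mat",len(X),rect(X),cv2.minEnclosingCircle((X[:,:2]*1000).astype(np.float32)),X.mean(0),np.median(X[:,2]))
for a,b in((.1,.13),(.125,.16),(.165,.19)):
    m=(z>a)&(z<b)&(np.hypot(P[...,0]-.472,P[...,1]+.024)<.06); X=P[m]; print("mill",len(X), len(X) and (rect(X),cv2.minEnclosingCircle((X[:,:2]*1000).astype(np.float32))))
m=(z>.017)&(z<.04)&(np.hypot(P[...,0]-.472,P[...,1]-.097)<.05); X=P[m]; print("carton",len(X),len(X) and rect(X))
E
```

```text
mat 5929 [array([484.5, 218. ]), array([ 94.5, 108.3]), np.float64(31.8)] ((481.2157897949219, 216.27444458007812), 55.25069046020508) [0.48090032 0.22379429 0.00619868] 0.006518630840769592
mill 30 ([array([471.8, -17.7]), array([ 7.7, 46.7]), np.float64(89.4)], ((471.7261962890625, -19.412508010864258), 23.383747100830078))
mill 1069 ([array([471.7, -15.2]), array([31.3, 48.7]), np.float64(87.0)], ((471.2525634765625, -23.05291748046875), 24.58507537841797))
mill 29 ([array([472.3, -16. ]), array([ 8.5, 14.7]), np.float64(76.6)], ((471.826904296875, -15.784211158752441), 7.955198287963867))
carton 1476 [array([473.3,  97.7]), array([38.5, 57.8]), np.float64(3.6)]
```

View pics/w2.png

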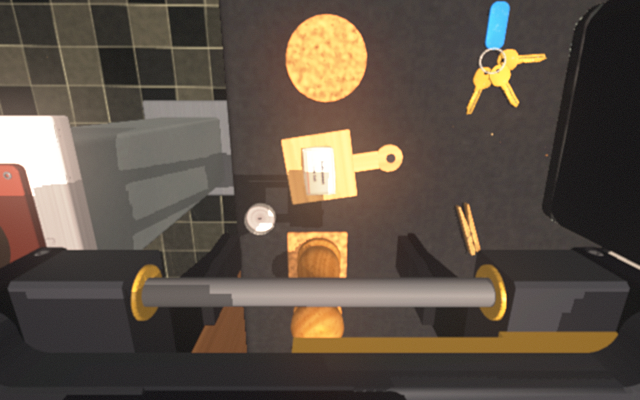

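The wrist view shows the round mat empty at (326,58), the carton flat on the board at (319,170), and the mill at (319,290). The mill is next.

carry_out(
  series=[-0.05,0,0,0,0,0,-0.08,0,0,0,0,0,-0.08,0,0,0,0,0,-0.06,0,0,0,0,0,-0.033,0,0,0,0,0,0,0,0,0,0,0,0,0,0.04,0,0,0,0,0,0.05,0,0,0,0,0,0.05,0,0,0,0,0,0.05,0,0,0,0,0,0.04,0,0,0,0,0,0.02,0,0,0,0,0,0.013,0,0,0,0,0,0,0,0,0],
)

```text
t: 9.1
eef_pos: [0.472, -0.0236, 0.1433]
eef_rot: [-3.141, -0.0, 1.571]
wrist_force: [-0.3, 0.4, 0.5]
gripper_width: 0.0869
gripper_force: 0.0
```

carry_out(
  series=[0,0,0,0,0,0,0,0,0,0,0,0,0,0,0,0,0,0,0,0,0,0,0,0,0,0,0,0,0,0,0,0,0,0,0,0,0,0,0,0,0,0,0,0,0,0,0,0],
  fingers=0,
  newtons=25,
)

```text
t: 9.9
eef_pos: [0.4722, -0.0242, 0.1439]
eef_rot: [-3.141, 0.0, 1.571]
wrist_force: [-0.5, 1.1, 1.3]
gripper_width: 0.0467
gripper_force: 25.0
```

carry_out(
  series=[0,0,-0.01,0,0,0,0,0,-0.025,0,0,0,0,0,-0.035,0,0,0,0,0,-0.035,0,0,0,0,0,-0.03,0,0,0,0,0,-0.015,0,0,0,0,0,0,0,0,0],
)

```text
t: 10.6
eef_pos: [0.4731, -0.0243, 0.2053]
eef_rot: [3.139, 0.001, 1.571]
wrist_force: [0.2, 0.3, -2.7]
gripper_width: 0.0463
gripper_force: 25.0
```

```bash
python3 - <<'E'
from m import *
f=grab("side"); save(f,"s2.png")
cv2.imwrite("pics/s2c.png",cv2.resize(f["color"][80:260,280:460,::-1],None,fx=3,fy=3))
s=manip.sense(); print(s["eef_pos"],s["gripper_width"],s["gripper_force"],s["wrist_force"],s["ft_torque"])
E
```

```text
[ 0.47253031 -0.02417077  0.2042991 ] 0.046727734095414517 24.99978807521984 [ 0.10829377  0.13533325 -2.15884519] [-0.08504806  0.04320989  0.01936467]
```

View pics/s2c.png

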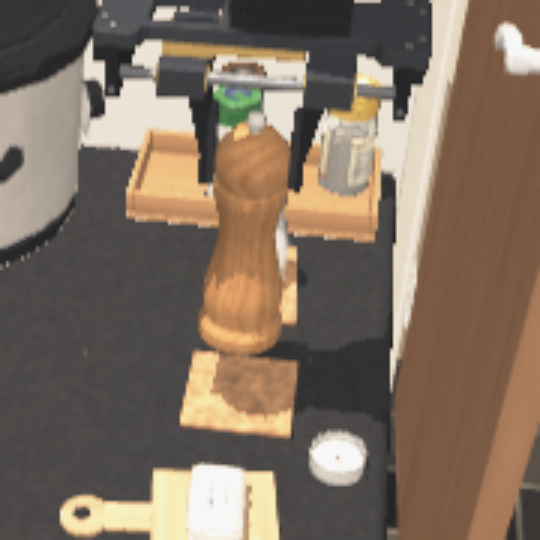

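The side crop shows the mill lifted upright and clear of the square mat at (240,390) in the crop. Now I carry it over to the round mat.

carry_out(
  series=[0.02,0,0,0,0,0,0.04,0.0025,0,0,0,0,0.06,0.0025,0,0,0,0,0.06,0.0025,0,0,0,0,0.06,0.0025,0,0,0,0,0.06,0.0025,0,0,0,0,0.06,0.0025,0,0,0,0,0.06,0.0025,0,0,0,0,0.06,0.0025,0,0,0,0,0.06,0.0025,0,0,0,0,0.045,0.0005,0,0,0,0,0.024,0,0,0,0,0,0.01,0,0,0,0,0,0,0,0,0,0,0,0,0,0,0,0,0],
)

```text
t: 12.15
eef_pos: [0.4813, 0.2229, 0.2035]
eef_rot: [-3.141, 0.001, 1.57]
wrist_force: [0.3, 0.1, -1.2]
gripper_width: 0.0467
gripper_force: 25.0
```

carry_out(
  series=[0,0,0.02,0,0,0,0,0,0.03,0,0,0,0,0,0.03,0,0,0,0,0,0.03,0,0,0,0,0,0.015,0,0,0,0,0,0.01,0,0,0,0,0,0.006,0,0,0,0,0,0.006,0,0,0,0,0,0,0,0,0,0,0,0,0,0,0],
)

```text
t: 13.15
eef_pos: [0.4817, 0.2236, 0.1453]
eef_rot: [3.141, -0.0, 1.571]
wrist_force: [-0.2, -0.8, -2.4]
gripper_width: 0.0465
gripper_force: 25.0
```

carry_out(
  series=[0,0,0.003,0,0,0,0,0,0,0,0,0,0,0,0,0,0,0],
)

```text
t: 13.45
eef_pos: [0.4816, 0.2235, 0.1439]
eef_rot: [3.141, -0.0, 1.571]
wrist_force: [0.0, 0.4, -1.3]
gripper_width: 0.0465
gripper_force: 25.0
```

carry_out(
  series=[0,0,0,0,0,0,0,0,0,0,0,0,0,0,0,0,0,0,0,0,0,0,0,0,0,0,0,0,0,0,0,0,0,0,0,0,0,0,0,0,0,0],
  fingers=1,
)

```text
t: 14.15
eef_pos: [0.4815, 0.2235, 0.1437]
eef_rot: [-3.142, 0.0, 1.571]
wrist_force: [-0.6, 0.1, -0.6]
gripper_width: 0.086
gripper_force: 0.0
```

carry_out(
  series=[0,0,-0.03,0,0,0,0,0,-0.06,0,0,0,0,0,-0.07,0,0,0,0,0,-0.07,0,0,0,0,0,-0.03,0,0,0],
)

```text
t: 14.65
eef_pos: [0.4829, 0.224, 0.2518]
eef_rot: [3.136, -0.002, 1.571]
wrist_force: [-0.5, -0.2, 0.3]
gripper_width: 0.0869
gripper_force: 0.0
```

carry_out(
  series=[-0.04,-0.002,0,0,0,0,-0.08,-0.002,0,0,0,0,-0.08,-0.002,0,0,0,0,-0.08,-0.002,0,0,0,0,-0.08,-0.002,0,0,0,0,-0.08,-0.002,0,0,0,0,-0.08,-0.002,0,0,0,0,-0.08,-0.002,0,0,0,0,-0.08,-0.002,0,0,0,0,-0.08,-0.002,0,0,0,0,-0.08,-0.002,0,0,0,0,-0.08,-0.002,0,0,0,0,-0.04,-0.002,0,0,0,0,-0.02,0,0,0,0,0,0,0,0,0,0,0,0,0,0,0,0,0],
)

```text
t: 16.25
eef_pos: [0.4709, -0.1677, 0.2473]
eef_rot: [-3.141, -0.001, 1.571]
wrist_force: [-0.4, 0.4, -0.8]
gripper_width: 0.087
gripper_force: 0.0
```

```bash
python3 - <<'E'
from m import *
f=grab("wrist"); save(f,"w3.png"); P=pts(f); z=P[...,2]; c=f["color"].astype(int)
br=(c[...,0]-c[...,2]>45)
X=P[br&(z<.014)&(abs(P[...,0]-.472)<.06)&(abs(P[...,1]+.028)<.06)]; print("square",len(X),rect(X))
for a,b in((.08,.12),(.05,.12)):
    X=P[(z>a)&(z<b)&(np.hypot(P[...,0]-.471,P[...,1]+.168)<.045)]; print("shaker",len(X),rect(X),cv2.minEnclosingCircle((X[:,:2]*1000).astype(np.float32)))
X=P[br&(z<.014)&(abs(P[...,0]-.468)<.06)&(abs(P[...,1]+.167)<.08)]; print("oblong",len(X),rect(X))
g=grab("top"); save(g,"t3.png"); Q=pts(g); X=Q[(Q[...,2]>.163)&(Q[...,2]<.185)&(np.hypot(Q[...,0]-.481,Q[...,1]-.223)<.05)]
print("mill",len(X),X.mean(0) if len(X) else 0)
E
```

```text
square 6327 [array([470.5, -36.5]), array([ 83.8, 101.9]), np.float64(0.3)]
shaker 892 [array([ 471.4, -169.3]), array([34.2, 33.3]), np.float64(89.4)] ((471.07635498046875, -169.4207000732422), 17.302812576293945)
shaker 1203 [array([ 470.4, -167.2]), array([36.1, 37.7]), np.float64(58.6)] ((470.2561340332031, -167.8863067626953), 19.532634735107422)
oblong 2900 [array([ 468.1, -164.7]), array([154.8, 119.5]), np.float64(89.9)]
mill 345 [0.48139646 0.22143447 0.16698313]
```

View pics/w3.png

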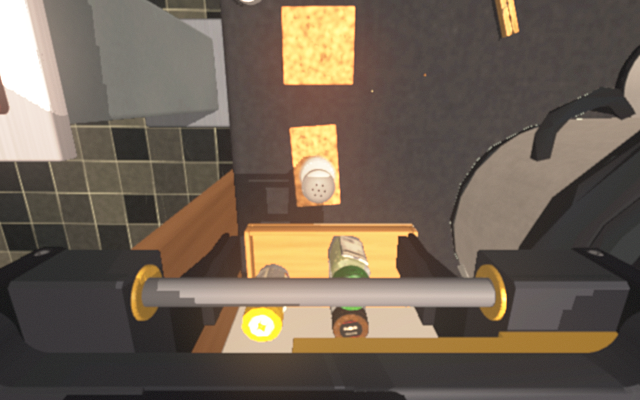

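The wrist view shows the square mat empty at (318,45) and the shaker at (318,182) on the oblong mat. I'll lower the arm to the shaker and grip it.

carry_out(
  series=[-0.0025,0,0.04,0,0,0,0,0,0.07,0,0,0,0,0,0.07,0,0,0,0,0,0.07,0,0,0,0,0,0.07,0,0,0,0,0,0.06,0,0,0,0,0,0.05,0,0,0,0,0,0.03,0,0,0,0,0,0.018,0,0,0,0,0,0.01,0,0,0,0,0,0,0,0,0],
)

```text
t: 17.45
eef_pos: [0.4713, -0.1695, 0.0528]
eef_rot: [3.141, 0.0, 1.571]
wrist_force: [-0.9, -0.7, -0.3]
gripper_width: 0.087
gripper_force: 0.0
```

carry_out(
  series=[0,0,0,0,0,0,0,0,0,0,0,0,0,0,0,0,0,0,0,0,0,0,0,0,0,0,0,0,0,0,0,0,0,0,0,0,0,0,0,0,0,0,0,0,0,0,0,0],
  fingers=0,
  newtons=20,
)

```text
t: 18.25
eef_pos: [0.4709, -0.1696, 0.0525]
eef_rot: [-3.141, 0.0, 1.571]
wrist_force: [-0.7, 0.3, 0.8]
gripper_width: 0.0398
gripper_force: 19.8
```

carry_out(
  series=[0,0,-0.02,0,0,0,0,0,-0.03,0,0,0,0,0,-0.03,0,0,0,0,0,-0.02,0,0,0,0.03,0.0025,0,0,0,0,0.06,0,0,0,0,0,0.06,0,0,0,0,0,0.06,0,0,0,0,0,0.06,0,0,0,0,0,0.05,0,0,0,0,0,0.03,0,0,0,0,0,0,0,0,0,0,0,0,0,0,0],
)

```text
invalid input
```

```bash
python3 - <<'E'
from m import *
f=grab("side")
cv2.imwrite("pics/s3c.png",cv2.resize(f["color"][100:280,280:460,::-1],None,fx=3,fy=3))
s=manip.sense(); print(s["eef_pos"],s["gripper_width"],s["gripper_force"],s["wrist_force"])
E
```

```text
[ 0.47093663 -0.16957296  0.05251095] 0.03986754777973162 19.823673104401678 [ 0.19013058 -0.85097143  0.32300676]
```

View pics/s3c.png

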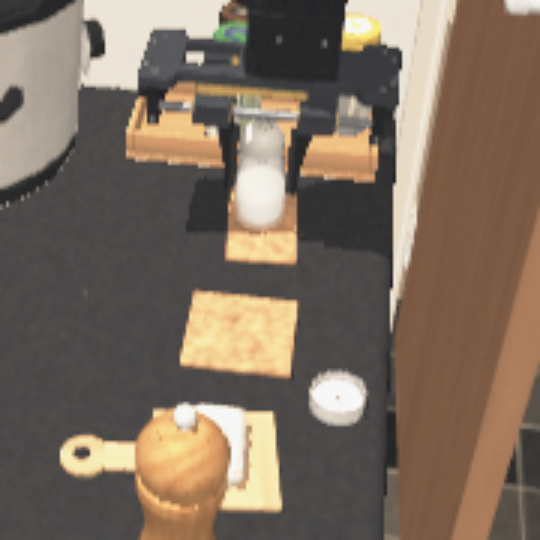

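The side crop shows the shaker held between the fingers at (262,180), still on its mat. The last move was refused because of a wrong number count, so I'll send it again.

carry_out(
  series=[0,0,-0.02,0,0,0,0,0,-0.03,0,0,0,0,0,-0.03,0,0,0,0,0,-0.02,0,0,0,0.03,0.0025,0,0,0,0,0.06,0,0,0,0,0,0.06,0,0,0,0,0,0.06,0,0,0,0,0,0.06,0,0,0,0,0,0.05,0,0,0,0,0,0.03,0,0,0,0,0,0,0,0,0,0,0],
)

```text
t: 19.5
eef_pos: [0.4717, -0.0279, 0.0923]
eef_rot: [-3.141, -0.0, 1.573]
wrist_force: [-0.4, -0.9, -0.8]
gripper_width: 0.0396
gripper_force: 19.7
```

```bash
python3 - <<'E'
from m import *
f=grab("side")
cv2.imwrite("pics/s4c.png",cv2.resize(f["color"][100:280,280:460,::-1],None,fx=3,fy=3))
s=manip.sense(); print(s["eef_pos"],s["gripper_width"],s["gripper_force"],s["wrist_force"])
E
```

```text
[ 0.47191812 -0.02891906  0.09244713] 0.03972111603288655 19.69237429148052 [ 0.13989828  0.3009828  -0.15107504]
```

View pics/s4c.png

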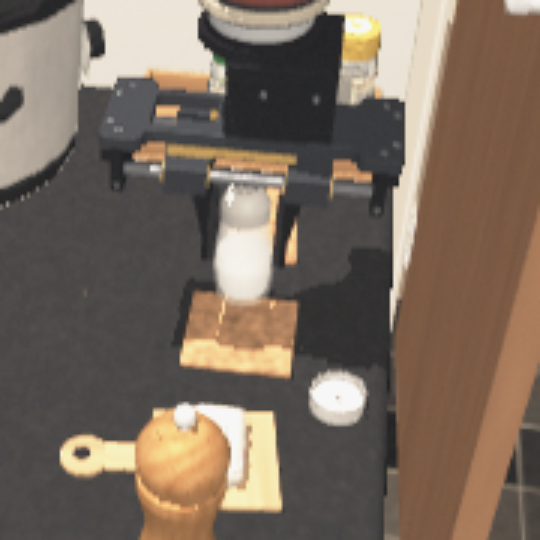

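The shaker hangs upright above the square mat at (243,255). I'll lower it 40 mm and release it.

carry_out(
  series=[0,0,0.02,0,0,0,0,0,0.03,0,0,0,0,0,0.025,0,0,0,0,0,0.013,0,0,0,0,0,0.006,0,0,0,0,0,0.005,0,0,0,0,0,0,0,0,0,0,0,0,0,0,0],
)

```text
t: 20.35
eef_pos: [0.4724, -0.0296, 0.0533]
eef_rot: [3.141, 0.0, 1.571]
wrist_force: [0.3, 0.4, -1.3]
gripper_width: 0.0399
gripper_force: 19.7
```

carry_out(
  series=[0,0,0,0,0,0,0,0,0,0,0,0,0,0,0,0,0,0,0,0,0,0,0,0,0,0,0,0,0,0,0,0,0,0,0,0,0,0,0,0,0,0],
  fingers=1,
)

```text
t: 21.05
eef_pos: [0.4721, -0.0295, 0.053]
eef_rot: [3.142, 0.0, 1.571]
wrist_force: [-0.2, 0.0, -0.3]
gripper_width: 0.0847
gripper_force: 0.0
```

carry_out(
  series=[0,0,-0.03,0,0,0,0,0,-0.06,0,0,0,0,0,-0.08,0,0,0,0,0,-0.08,0,0,0,0,0,-0.06,0,0,0,0,0,-0.03,0,0,0,0,0,0,0,0,0],
)

```text
t: 21.75
eef_pos: [0.4734, -0.0298, 0.1913]
eef_rot: [3.137, 0.001, 1.571]
wrist_force: [-0.2, -0.4, 0.9]
gripper_width: 0.0867
gripper_force: 0.0
```

carry_out(
  series=[0.04,0,0,0,0,0,0.07,0,0,0,0,0,0.07,0,0,0,0,0,0.07,0,0,0,0,0,0.047,0,0,0,0,0,0.02,0,0,0,0,-0.03,0,0,0,0,0,0,0,0,0,0,0,0,0,0,0.04,0,0,0,0,0,0.07,0,0,0,0,0,0.07,0,0,0,0,0,0.07,0,0,0,0,0,0.07,0,0,0,0,0,0.04,0,0,0,0,0,0.02,0,0,0,0,0,0,0,0,0,0,0,0,0,0,0],
)

```text
t: 23.45
eef_pos: [0.4726, 0.097, 0.0375]
eef_rot: [3.141, 0.0, 1.63]
wrist_force: [0.7, -0.2, 0.4]
gripper_width: 0.0871
gripper_force: 0.0
```

carry_out(
  series=[0,0,0.02,0,0,0,0,0,0.012,0,0,0,0,0,0,0,0,0],
)

```text
t: 23.75
eef_pos: [0.4716, 0.0973, 0.0236]
eef_rot: [-3.141, -0.0, 1.631]
wrist_force: [0.1, -1.1, 0.1]
gripper_width: 0.0869
gripper_force: 0.0
```

carry_out(
  series=[0,0,0,0,0,0,0,0,0,0,0,0,0,0,0,0,0,0,0,0,0,0,0,0,0,0,0,0,0,0,0,0,0,0,0,0,0,0,0,0,0,0,0,0,0,0,0,0],
  fingers=0,
  newtons=12,
)

```text
t: 24.55
eef_pos: [0.4721, 0.0973, 0.0242]
eef_rot: [3.142, 0.0, 1.631]
wrist_force: [-1.1, 0.8, 0.1]
gripper_width: 0.0391
gripper_force: 12.0
```

carry_out(
  series=[0,0,-0.03,0,0,0,0,0,-0.06,0,0,0,0,0,-0.08,0,0,0,0,0,-0.08,0,0,0,0,0,-0.07,0,0,0,0,0,-0.03,0,0,0,0,0,0,0,0,0],
)

```text
t: 25.25
eef_pos: [0.4735, 0.0974, 0.1664]
eef_rot: [3.137, 0.0, 1.631]
wrist_force: [0.0, 0.9, -1.6]
gripper_width: 0.0389
gripper_force: 12.0
```

carry_out(
  series=[-0.03,-0.004,0,0,0,0,-0.06,-0.004,0,0,0,0,-0.06,-0.004,0,0,0,0,-0.06,-0.004,0,0,0,0,-0.06,-0.004,0,0,0,0,-0.06,-0.004,0,0,0,0,-0.06,-0.004,0,0,0,0,-0.06,-0.004,0,0,0,0,-0.06,-0.004,0,0,0,0,-0.06,-0.004,0,0,0,0,-0.06,-0.004,0,0,0,0,-0.025,-0.004,0,0,0,0,0,0,0,0,0,0,0,0,0,0,0,0],
)

```text
t: 26.65
eef_pos: [0.4678, -0.1648, 0.1631]
eef_rot: [-3.14, -0.002, 1.63]
wrist_force: [0.1, 0.2, -1.0]
gripper_width: 0.0388
gripper_force: 12.0
```

```bash
python3 - <<'E'
from m import *
f=grab("wrist"); save(f,"w5.png"); P=pts(f); z=P[...,2]; c=f["color"].astype(int)
br=((c[...,0]-c[...,2]>45)&(z<.012)&(z>0)).astype(np.uint8); br=cv2.morphologyEx(br,cv2.MORPH_OPEN,np.ones((5,5)))>0
for n,cx,cy,hx,hy in(("oblong",.468,-.165,.045,.062),("square",.472,-.028,.055,.055)):
    X=P[br&(abs(P[...,0]-cx)<hx)&(abs(P[...,1]-cy)<hy)]; print(n,len(X),rect(X),X[:,:2].min(0),X[:,:2].max(0))
X=P[(z>.08)&(z<.12)&(np.hypot(P[...,0]-.472,P[...,1]+.03)<.04)]; print("shaker",len(X),rect(X))
print(manip.sense()["eef_pos"])
E
```

```text
oblong 3900 [array([ 466.2, -148.1]), array([58.4, 69.2]), np.float64(4.9)] [ 0.43541158 -0.18406011] [ 0.49701143 -0.11317558]
square 4876 [array([470.6, -34. ]), array([83.3, 68.8]), np.float64(0.9)] [ 0.42907747 -0.06844478] [0.51219805 0.00108833]
shaker 1994 [array([474.6, -34.5]), array([33.8, 24.4]), np.float64(4.0)]
[ 0.46806877 -0.16450055  0.16336367]
```

View pics/w5.png

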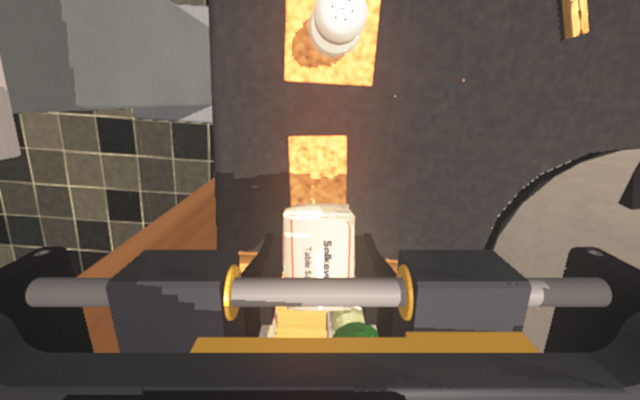

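The held carton at (318,250) lines up with the oblong mat below it, whose far edge is at row 136. The shaker stands on the square mat. I'll lower the carton.

carry_out(
  series=[0,0,0.03,0,0,0,0,0,0.06,0,0,0,0,0,0.06,0,0,0,0,0,0.06,0,0,0,0,0,0.06,0,0,0,0,0,0.04,0,0,0,0,0,0.02,0,0,0,0,0,0.01,0,0,0,0,0,0.006,0,0,0,0,0,0,0,0,0,0,0,0,0,0,0],
)

```text
t: 27.8
eef_pos: [0.4692, -0.1657, 0.0265]
eef_rot: [3.14, 0.001, 1.631]
wrist_force: [0.1, -0.5, -1.9]
gripper_width: 0.039
gripper_force: 12.0
```

carry_out(
  series=[0,0,0.004,0,0,0,0,0,0,0,0,0,0,0,0,0,0,0],
)

```text
t: 28.1
eef_pos: [0.4687, -0.1655, 0.0243]
eef_rot: [3.141, 0.0, 1.631]
wrist_force: [0.9, 0.2, -1.4]
gripper_width: 0.039
gripper_force: 12.0
```

carry_out(
  series=[0,0,0,0,0,0,0,0,0,0,0,0,0,0,0,0,0,0,0,0,0,0,0,0,0,0,0,0,0,0,0,0,0,0,0,0,0,0,0,0,0,0],
  fingers=1,
)

```text
t: 28.8
eef_pos: [0.4686, -0.1654, 0.0241]
eef_rot: [-3.142, 0.0, 1.631]
wrist_force: [1.1, 0.0, 0.4]
gripper_width: 0.0841
gripper_force: 0.0
```

carry_out(
  series=[0,0,-0.03,0,0,0,0,0,-0.06,0,0,0,0,0,-0.08,0,0,0,0,0,-0.08,0,0,0,0,0,-0.08,0,0,0,0,0,-0.08,0,0,0,0,0,-0.08,0,0,0,0,0,-0.05,0,0,0,0,0,0,0,0,0,0,0,0,0,0,0],
)

```text
t: 29.8
eef_pos: [0.4686, -0.1654, 0.2406]
eef_rot: [3.141, 0.001, 1.631]
wrist_force: [-0.3, 0.7, -0.4]
gripper_width: 0.0869
gripper_force: 0.0
```

```bash
python3 - <<'E'
from m import *
f=grab("wrist"); save(f,"w6.png"); P=pts(f); z=P[...,2]; c=f["color"].astype(int)
X=P[(z>.017)&(z<.035)&(np.hypot(P[...,0]-.468,P[...,1]+.165)<.05)]; print("carton",len(X),rect(X),np.median(X[:,2]))
X=P[(z>.08)&(z<.12)&(np.hypot(P[...,0]-.472,P[...,1]+.03)<.04)]; print("shaker",len(X),len(X) and rect(X))
g=grab("top"); save(g,"t6.png"); Q=pts(g); z=Q[...,2]
for n,a,b,x,y in(("mill",.165,.19,.481,.222),("millhead",.13,.19,.481,.222),("shaker",.08,.12,.472,-.03)):
    X=Q[(z>a)&(z<b)&(np.hypot(Q[...,0]-x,Q[...,1]-y)<.05)]; print(n,len(X),len(X) and (rect(X),X[:,2].max()))
E
```

```text
carton 1515 [array([ 469.8, -164.5]), array([37.2, 56.7]), np.float64(2.6)] 0.02525404658122219
shaker 1366 [array([474.3, -29.9]), array([33.8, 33.6]), np.float64(4.1)]
mill 185 ([array([480.5, 221.3]), array([26.2, 25.7]), np.float64(45.3)], np.float64(0.18012385182347646))
millhead 1025 ([array([480.9, 222. ]), array([48.5, 48.9]), np.float64(49.2)], np.float64(0.18012385182347646))
shaker 392 ([array([474.2, -29.9]), array([33.8, 32. ]), np.float64(88.9)], np.float64(0.09871958177512614))
```

View pics/w6.png

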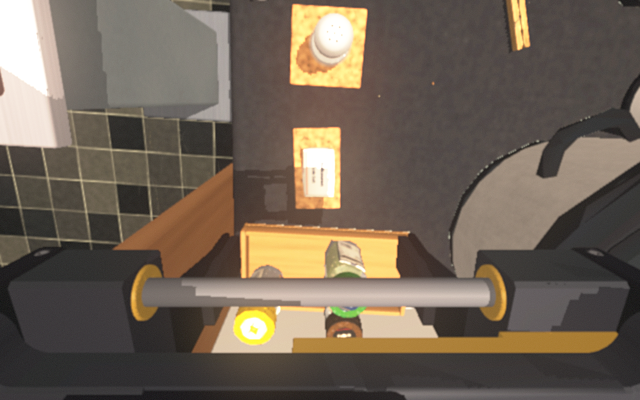

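View pics/t6.png

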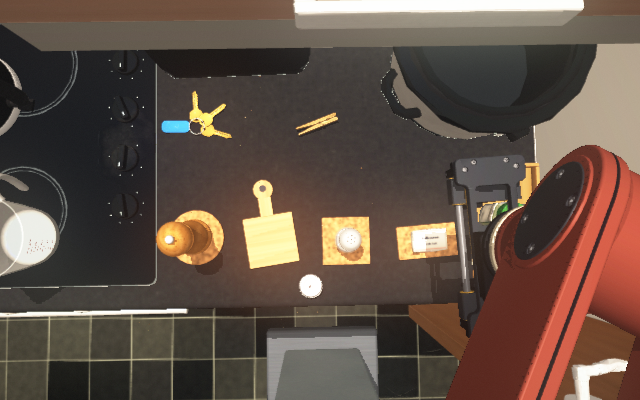

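The wrist view shows the carton at (319,172) centred on the oblong mat. The top view shows the mill on the round mat (196,237) and the shaker at (348,240) on the square mat. The tea light (311,286) and peg (317,124) have not moved. All three sit within a few mm of centre, so I'm handing the job in.

```bash
python3 -c "
from workcell import manip
print(manip.job_done())"
```

```text
the job is handed in; nothing more can be done
None
```

The job is handed in: the mill stands on the round mat, the shaker on the square mat and the carton lies lengthwise on the oblong mat, each measured within a few mm of centre, with the tea light and peg left in place; the hand-in call returned no verdict.

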